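# Tuck a drip plate under a dosing unit's flap and hold it down

## Task

Take the aluminium drip plate (it has an upright fin to hold it by) and slide its front edge under the hinged splash flap of the dosing unit, centred and square, until the plate's raised bar comes up against the flap's free edge; do not lift the flap on the way and leave the beaker, bottle and stirrer standing near by alone. Then keep pressing the plate flat onto the bench with a push of at least 5 N (10 N is plenty), so that the pads under it stick, and finish while still holding it pressed down.

Things in the scene. Friction and masses are not known exactly. Their poses are not given: they have to be found in the camera images.
- plate: Loose bare aluminium drip plate flat on the bench, 0.12 to 0.24 kg: sheet 3 mm thick, 100 mm deep (x -35 to +65 mm), 150 mm wide (y). Origin: underside, below the middle of the fin; +x to the front edge to be tucked, z up. A bar 6 mm deep crosses the full width on top at x = 34 to 40 mm, its top 16 mm above the underside; the 25 mm of thin sheet ahead of it go under the flap.
- plate_edge (a point): Middle of the plate's front edge, on the underside, 65 mm along +x from the plate's origin. Axes as the plate.
- plate_fin (a point): Middle of the top of the fin to hold the plate by, 35 mm straight above the plate's origin. The fin stands on the sheet, is 40 mm long along the plate's x and 12 mm thick along its y, 32 mm tall above the sheet.
- unit: White dosing unit with a teal stripe and brown bottle, fixed. Origin: on the bench straight below the middle of its flap's free edge; +x level into the unit (the way to push), +y along that edge, z up. Housing from x = 75 mm on, 210 mm wide, 120 mm tall (320 mm with bottle and hose, beyond x = 130 mm). Bare bench below the flap. The plate is home when its front edge's middle is at x = 25 mm, y = 0.
- flap (a joint): Angle of the splash flap, rad: 0 resting on its stop (cannot go lower), growing as its free edge is lifted (0.1 = 7 mm up). It swings freely, weighs 90 g. A white slab 200 mm wide, 4 mm thick, sloping up from the free edge (above the unit's origin, underside 9 mm and top 13 mm above the bench) to the hinge 70 mm further into the unit, 30 mm up.
- table: The black bench top, fixed, its flat surface at z = 0; the plate lies and slides on it. Origin: a point on the surface in the work area.
- stirrer: Loose white stirrer drum with teal top, 84 mm across, 54 mm tall, standing near the work. Origin: centre of its underside. Leave alone.
- beaker: Loose glass beaker, 64 mm across, 85 mm tall, standing near the work. Origin: centre of its underside. Leave alone.
- bottle: Loose small brown bottle with teal cap, 60 mm across, 128 mm tall, standing near the work. Origin: centre of its underside. Leave alone.

How it is judged:
By the outcome, as a careful person would: the job done as asked, in the order asked, and still so for the second after the job is handed in, while the arm keeps its last pose, push and grip.
It also fails if it takes over 48 s, if anything falls off the work surface, if the arm or the gripper's body presses on something with over 40 N, if the wrist force passes 120 N, or if a joint passes its speed limit or range.

## Robot

A 6-joint arm with a two-finger parallel gripper is mounted at the origin on the work surface. World frame = base frame: x ahead of the robot, y to its left, z up, the work surface at z = 0. Lengths are in mm, angles in rad, forces in N, time in s.
With the tool pointing down it reaches from about 400 to 825 mm from the base axis. Payload 7 kg.
Tool frame: the origin (TCP) lies at the very end of the fingers, on their centre line; the grasp point (between the pads) lies 19 mm behind it; y points along the fingers, x is the direction in which the jaws open and shut, and the axes are right-handed (so a half turn about y gives the same grasp; the last joint's range is limited). The gripper opens to 88 mm and grips with 3 to 60 N. Pads are 19 mm wide; open, the fingers measure 130 mm over their backs; the gripper's body (78 mm by 193 mm) begins 47 mm behind the grasp point.
Start: joints at [-0.924, 0.359, 0.012, 0, -1.224, -0.288], TCP at [236.999, -632.002, 200.361] pointing down, gripper open.
Joint ranges: [-3.07, 3.07], [-1.43, 2.12], [-1.02, 1.25], [-3.03, 1.67], [-3.05, -0], [-3.03, 3.03]. Speed limits (rad/s): [2.39, 2.39, 3.01, 3.14, 3.14, 3.14].

## Interface

Orientations are given as a rotation vector (axis times angle).
In Python, from workcell import r, imaging gives the robot as it stands. The module is installed in compiled form; this text tells all that it offers.
- The arm moves only by the tool arm_command, never from a script. Its argument "motion" is a list of rows, each an object with "translation": the shift along the tool's x, y, z in units of 30 mm (1.0 is 30 mm), a list of three; "angular": the turn, a rotation vector about the tool's x, y, z in units of 6 degrees (1.0 is 6 degrees), a list of three; "gripper": the opening, from -1 (shut) to 1 (fully open). A call has 1 to 5 rows; each row is the pose to reach, as a shift and turn from the pose commanded when the call began, along the tool's axes at that moment; what a row does not reach only later rows make up. A row lasts 1/12 s, in which the tool goes at most 41.7 mm and 7.16 degrees, less where a joint would pass 70% of its speed; a pose out of reach is approached as far as the arm can. A call with a gripper value outside its range is refused whole. The fingers move at their own pace and stop on an object; "newtons" is the grip in N (left out, the last holds). Time passes only in rows, so rows that repeat a pose let the fingers close. It gives the time, the measured TCP pose, the force and the opening at its end, in the units of the state.
- r.read_state(): the state, without advancing time (a new reading comes with each control period).
- imaging.camera(name): name is "scene" or "side" or "wrist"; returns a dict with "color" (420x560x3 uint8, red, green, blue), "mtx" (3x3 intrinsics, pixels), "distortion" ([k1, k2, p1, p2, k3] as OpenCV has them; the pictures are not rectified), "T" (4x4, takes a point from camera to world coordinates); the wrist camera has in their place "mount" (4x4, takes a point from camera to tool coordinates, whose origin is the TCP and whose axes are the tool frame's). Camera axes: x right, y up, looking along -z (the intrinsics and any distortion apply to the point x, -y, -z); pixel columns grow to the right and rows downward; lengths in mm; the calibration is good to about 2 mm. A picture is of the moment at which its call begins: read the wrist's pose just before it. There is no depth.
- r.hand_in(): hands the job in, once; it reports no verdict.
Trained networks look in a picture, given as the dict that the camera call returned (one of the last four; its "shot" number tells which), for a name from the list of things; names that differ only in an ending like _2 or _b are one class to them, and where a whole thing is asked for, a point or a joint stands for the part that bears it (a point fixed in the world has none). Each returns a list of dicts, best first, with "p" (0 to 1); they miss things now and then, are a little off and sometimes report something else, mostly with a low value. They report only what shows in the picture. A call takes as long as a camera call.
- imaging.spot_in(picture, query): "xy" ([column, row] as shares, 0 to 1, of the picture: columns of its width, rows of its height, amid what is visible of it).
The state is a dict: "time": time; "joint_pos": joint angles; "qvel": joint speeds; "tau": joint torques, N m; "eef_pos": TCP position; "ee_rot": TCP orientation; "ft_force": force on the tool from outside, world axes, zero at the start; "moment": the same for the moment, N m; "grip_width": finger opening in mm.
Only numpy, scipy, OpenCV 4.12 (cv2) and the standard library are available. Lean on these libraries where they do the work, as an engineer would, in place of code of your own. Each camera call takes 0.05 s, during which the arm holds its last target. There are 200 camera calls.

## Working session

There is one attempt and no reset: what is moved stays moved. The work goes in short steps, Python scripts to look and compute and a tool call to move; the robot and the scene stay as the last step left them, time stands still between calls to the robot, and variables do not carry over. Pictures are saved under pics/ and viewed, about 8 in all and at most 12, crops included, and the job is handed in when it is done.

Besides the shell and the picture viewer there is one more tool, called after ">>>" as name(argument=value, ...) on one line, values as JSON. arm_command: Moves the arm, as the interface text tells. Its arguments: {"type":"object","properties":{"motion":{"type":"array"},"newtons":{"type":"number"}},"required":["motion"]}

```bash
mkdir -p pics; cat > h.py <<'E'
import numpy as np, cv2
from workcell import r, imaging
from scipy.spatial.transform import Rotation as R
def save(p,n): cv2.imwrite('pics/'+n+'.png',cv2.cvtColor(p['color'],cv2.COLOR_RGB2BGR))
def T_of(p,s=None):
    if 'T' in p: return np.array(p['T'])
    T=np.eye(4);T[:3,:3]=R.from_rotvec(s['ee_rot']).as_matrix();T[:3,3]=s['eef_pos'];return T@np.array(p['mount'])
def ray(p,T,uv,z):
    q=cv2.undistortPoints(np.array([[uv]],float),np.array(p['mtx']),np.array(p['distortion']))[0,0]
    d=T[:3,:3]@np.array([q[0],-q[1],-1]);o=T[:3,3];return o+d*(z-o[2])/d[2]
def proj(p,T,P):
    c=(np.atleast_2d(P)-T[:3,3])@T[:3,:3]; c=c*[1,-1,-1]
    return cv2.projectPoints(c.astype(float),np.zeros(3),np.zeros(3),np.array(p['mtx']),np.array(p['distortion']))[0][:,0]
E
python3 - <<'E'
from h import *
s=r.read_state();print(s)
for n in['scene','side']:
    p=imaging.camera(n);save(p,n+'1');T=T_of(p)
    print(n,T.round(2).tolist())
    for q,z in[('plate',5),('plate_fin',35),('plate_edge',0),('unit',60),('flap',20),('stirrer',27),('beaker',42),('bottle',64)]:
        for d in imaging.spot_in(p,q)[:2]:
            uv=np.array(d['xy'])*[560,420];print(q,round(d['p'],2),uv.round(),ray(p,T,uv,z).round(0))
E
```

```text
{'time': 0.0, 'joint_pos': array([-9.23893961e-01,  3.59345936e-01,  1.10575859e-02, -3.26063542e-04,
       -1.22408074e+00, -2.88082017e-01]), 'qvel': array([0.00023384, 0.0005539 , 0.0025794 , 0.00110427, 0.00047584,
       0.00166376]), 'tau': array([ 1.86380654e-03, -5.82712054e+01,  2.93066454e+01,  6.99733034e+00,
        7.14212714e-03, -2.26420320e-04]), 'eef_pos': array([ 236.8090124 , -631.53774695,  199.45297885]), 'ee_rot': array([-1.016142  , -1.46869799,  1.4672998 ]), 'ft_force': array([-0.31698841,  0.08966346,  0.66175662]), 'moment': array([ 0.03907272, -0.00723303,  0.0321359 ]), 'grip_width': 87.10741685387751}
scene [[0.79, -0.52, 0.33, 951.25], [0.62, 0.68, -0.41, -361.32], [-0.01, 0.52, 0.85, 1001.4], [0.0, 0.0, 0.0, 1.0]]
plate_fin 0.9 [274. 139.] [475. 231.  35.]
plate_edge 0.94 [274. 139.] [457. 253.   0.]
unit 0.58 [138. 256.] [ 455. -176.   60.]
flap 0.96 [182. 239.] [478. -82.  20.]
stirrer 0.8 [338.  99.] [520. 427.  27.]
beaker 0.74 [219. 298.] [ 632. -140.   42.]
beaker 0.52 [258. 185.] [529. 106.  42.]
bottle 0.87 [188. 329.] [ 633. -224.   64.]
side [[-0.98, 0.11, -0.16, 433.62], [-0.2, -0.51, 0.83, 919.53], [0.01, 0.85, 0.53, 589.52], [0.0, 0.0, 0.0, 1.0]]
plate 0.95 [348. 296.] [445. 261.   5.]
plate_fin 0.8 [343. 295.] [453. 293.  35.]
plate_edge 0.97 [346. 298.] [449. 261.   0.]
plate_edge 0.33 [295. 166.] [ 635. -241.    0.]
unit 0.66 [360. 151.] [ 463. -246.   60.]
flap 0.64 [357. 194.] [458. -89.  20.]
stirrer 0.89 [293. 351.] [516. 429.  27.]
beaker 0.69 [294. 165.] [ 626. -163.   42.]
bottle 0.68 [304. 145.] [ 614. -244.   64.]
```

```bash
python3 - <<'E'
import cv2
for n,(a,b,c,d) in {'scene1':(60,360,80,400),'side1':(100,400,220,540)}.items():
    i=cv2.imread(f'pics/{n}.png');cv2.imwrite(f'pics/{n}c.png',cv2.resize(i[a:b,c:d],None,fx=2,fy=2,interpolation=cv2.INTER_CUBIC) if n=='side1' else cv2.resize(i[a:b,c:d],None,fx=2,fy=2,interpolation=cv2.INTER_CUBIC))
E
```

```text
(no output)
```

View pics/scene1c.png

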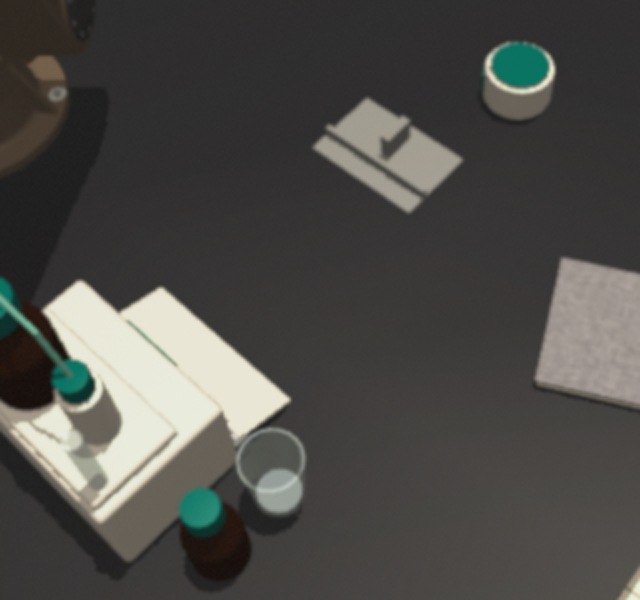

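View pics/side1c.png

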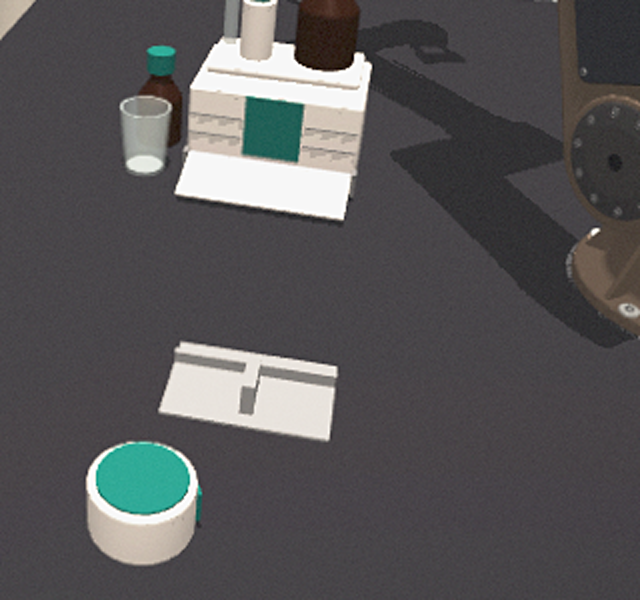

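The scene view shows the plate with its front corners at about (236,133) and (285,166), and the flap's free edge from (160,204) to (225,260). In the side view the flap edge runs from (308,197) to (392,209). The beaker stands just off the flap's +x end. Next I triangulate.

```bash
python3 - <<'E'
from h import *
P={n:imaging.camera(n) for n in['scene','side']}
for n,pts in {'scene':{'flapL':(160,204,13),'flapR':(225,260,13),'pf1':(236.5,133.5,3),'pf2':(285,166,3),'pr1':(263.5,109,3),'pr2':(311,139.5,3)},
 'side':{'flapR':(308.5,197.5,13),'flapL':(392,209,13),'pr2':(300,305.5,3),'pr1':(384.5,319.5,3),'bar2':(310,272,16),'bar1':(388.5,284,16)}}.items():
    p=P[n];T=T_of(p)
    for k,v in pts.items(): print(n,k,ray(p,T,v[:2],v[2]).round(1))
s=r.read_state();M=R.from_rotvec(s['ee_rot']).as_matrix();print(M.round(3))
p=imaging.camera('wrist');print(np.array(p['mount']).round(2),np.array(p['mtx']).round(0))
E
```

```text
scene flapL [377.5 -47.8  13. ]
scene flapR [577.6 -62.4  13. ]
scene pf1 [378.8 209.2   3. ]
scene pf2 [528.2 204.2   3. ]
scene pr1 [381.9 308.6   3. ]
scene pr2 [530.4 302.6   3. ]
side flapR [569.8 -57.3  13. ]
side flapL [372.  -47.6  13. ]
side pr2 [526.7 301.7   3. ]
side pr1 [378.  306.9   3. ]
side bar2 [522.1 221.6  16. ]
side bar1 [374.8 226.4  16. ]
[[-0.351  0.    -0.936]
 [ 0.936 -0.    -0.351]
 [-0.    -1.     0.   ]]
[[   1.     -0.      0.      0.84]
 [   0.      0.28   -0.96 -185.34]
 [  -0.      0.96    0.28   73.82]
 [   0.      0.      0.      1.  ]] [[299.   0. 272.]
 [  0. 299. 207.]
 [  0.   0.   1.]]
```

```bash
cat >> h.py <<'E'
def rows(cur,yaw0,wps):
    # cur xyz, yaw0 = angle of tool x in world (rad), tool y down; wps list of (x,y,z,yaw deg)
    a=yaw0;X=np.array([np.cos(a),np.sin(a),0]);Y=np.array([0,0,-1.]);Z=np.cross(X,Y)
    for w in wps:
        d=np.array(w[:3])-cur
        print([round(float(d@v)/30,2) for v in(X,Y,Z)],[0,round(-(w[3]-np.degrees(a))/6,2),0])
E
python3 - <<'E'
from h import *
az0=np.degrees(np.arctan2(-632,237));cur=np.array([237,-632,400.]);yaw=110.6
print('up: [0,-6.67,0]')
az=np.linspace(az0,30.5,31)[1:];rad=np.interp(az,[az0,-50,0,30.5],[675,690,640,531]);yw=np.linspace(110.6,178.3,31)[1:];z=np.interp(az,[-90,5,30.5],[400,400,220])
w=[(q*np.cos(np.radians(t)),q*np.sin(np.radians(t)),h,y) for t,q,h,y in zip(az,rad,z,yw)]
for i in range(0,30,5):
    print('call',i//5);rows(cur,np.radians(yaw),w[i:i+5]);cur=np.array(w[i+4][:3]);yaw=w[i+4][3];print(cur.round(),round(yaw,1))
E
```

```text
up: [0,-6.67,0]
call 0
[-0.05, 0.0, -1.31] [0, np.float64(-0.38), 0]
[-0.02, 0.0, -2.63] [0, np.float64(-0.75), 0]
[0.08, 0.0, -3.95] [0, np.float64(-1.13), 0]
[0.27, 0.0, -5.27] [0, np.float64(-1.5), 0]
[0.53, 0.0, -6.57] [0, np.float64(-1.88), 0]
[ 416. -548.  400.] 121.9
call 1
[0.11, 0.0, -1.33] [0, np.float64(-0.38), 0]
[0.46, 0.0, -2.62] [0, np.float64(-0.75), 0]
[0.88, 0.0, -3.89] [0, np.float64(-1.13), 0]
[1.37, 0.0, -5.12] [0, np.float64(-1.5), 0]
[1.93, 0.0, -6.31] [0, np.float64(-1.88), 0]
[ 546. -399.  400.] 133.2
call 2
[0.39, 0.0, -1.25] [0, np.float64(-0.38), 0]
[0.85, 0.0, -2.47] [0, np.float64(-0.75), 0]
[1.37, 0.0, -3.66] [0, np.float64(-1.13), 0]
[1.97, 0.0, -4.81] [0, np.float64(-1.5), 0]
[2.62, 0.0, -5.92] [0, np.float64(-1.88), 0]
[ 622. -220.  400.] 144.4
call 3
[0.49, 0.0, -1.18] [0, np.float64(-0.38), 0]
[1.05, 0.0, -2.32] [0, np.float64(-0.75), 0]
[1.68, 0.0, -3.43] [0, np.float64(-1.13), 0]
[2.36, 0.0, -4.49] [0, np.float64(-1.5), 0]
[3.1, 0.0, -5.5] [0, np.float64(-1.88), 0]
[642. -32. 400.] 155.7
call 4
[0.63, 0.0, -1.08] [0, np.float64(-0.38), 0]
[1.53, 0.0, -2.0] [0, np.float64(-0.75), 0]
[2.47, 0.51, -2.85] [0, np.float64(-1.13), 0]
[3.45, 1.3, -3.62] [0, np.float64(-1.5), 0]
[4.45, 2.08, -4.31] [0, np.float64(-1.88), 0]
[573. 141. 338.] 167.0
call 5
[0.89, 0.78, -0.81] [0, np.float64(-0.38), 0]
[1.81, 1.57, -1.54] [0, np.float64(-0.75), 0]
[2.76, 2.35, -2.2] [0, np.float64(-1.13), 0]
[3.73, 3.14, -2.79] [0, np.float64(-1.5), 0]
[4.72, 3.92, -3.3] [0, np.float64(-1.88), 0]
[458. 270. 220.] 178.3
```

>>> arm_command(motion=[{"translation": [0, -1.33, 0], "angular": [0, 0, 0], "gripper": 1}, {"translation": [0, -2.67, 0], "angular": [0, 0, 0], "gripper": 1}, {"translation": [0, -4, 0], "angular": [0, 0, 0], "gripper": 1}, {"translation": [0, -5.33, 0], "angular": [0, 0, 0], "gripper": 1}, {"translation": [0, -6.67, 0], "angular": [0, 0, 0], "gripper": 1}])

```text
time: 1.47
eef_pos: [236.7, -631.6, 402.7]
ee_rot: [-1.018, -1.468, 1.469]
ft_force: [0.1, -0.8, 0.2]
grip_width: 87.6
```

>>> arm_command(motion=[{"translation": [-0.05, 0, -1.31], "angular": [0, -0.38, 0], "gripper": 1}, {"translation": [-0.02, 0, -2.63], "angular": [0, -0.75, 0], "gripper": 1}, {"translation": [0.08, 0, -3.95], "angular": [0, -1.13, 0], "gripper": 1}, {"translation": [0.27, 0, -5.27], "angular": [0, -1.5, 0], "gripper": 1}, {"translation": [0.53, 0, -6.57], "angular": [0, -1.88, 0], "gripper": 1}])

```text
time: 1.88
eef_pos: [417.4, -547.1, 400.1]
ee_rot: [-0.892, -1.607, 1.606]
ft_force: [0.2, -1.2, 0.4]
grip_width: 87.6
```

>>> arm_command(motion=[{"translation": [0.11, 0, -1.33], "angular": [0, -0.38, 0], "gripper": 1}, {"translation": [0.46, 0, -2.62], "angular": [0, -0.75, 0], "gripper": 1}, {"translation": [0.88, 0, -3.89], "angular": [0, -1.13, 0], "gripper": 1}, {"translation": [1.37, 0, -5.12], "angular": [0, -1.5, 0], "gripper": 1}, {"translation": [1.93, 0, -6.31], "angular": [0, -1.88, 0], "gripper": 1}])

```text
time: 2.3
eef_pos: [547.5, -397.2, 400.0]
ee_rot: [-0.752, -1.739, 1.74]
ft_force: [1.1, 0.5, 0.4]
grip_width: 87.6
```

>>> arm_command(motion=[{"translation": [0.39, 0, -1.25], "angular": [0, -0.38, 0], "gripper": 1}, {"translation": [0.85, 0, -2.47], "angular": [0, -0.75, 0], "gripper": 1}, {"translation": [1.37, 0, -3.66], "angular": [0, -1.13, 0], "gripper": 1}, {"translation": [1.97, 0, -4.81], "angular": [0, -1.5, 0], "gripper": 1}, {"translation": [2.62, 0, -5.92], "angular": [0, -1.88, 0], "gripper": 1}])

```text
time: 2.72
eef_pos: [622.8, -218.1, 400.2]
ee_rot: [-0.597, -1.867, 1.867]
ft_force: [-0.8, -0.7, -1.0]
grip_width: 87.3
```

>>> arm_command(motion=[{"translation": [0.49, 0, -1.18], "angular": [0, -0.38, 0], "gripper": 1}, {"translation": [1.05, 0, -2.32], "angular": [0, -0.75, 0], "gripper": 1}, {"translation": [1.68, 0, -3.43], "angular": [0, -1.13, 0], "gripper": 1}, {"translation": [2.36, 0, -4.49], "angular": [0, -1.5, 0], "gripper": 1}, {"translation": [3.1, 0, -5.5], "angular": [0, -1.88, 0], "gripper": 1}])

```text
time: 3.13
eef_pos: [642.7, -29.8, 400.2]
ee_rot: [-0.426, -1.988, 1.988]
ft_force: [1.4, -0.1, -0.1]
grip_width: 87.8
```

>>> arm_command(motion=[{"translation": [0.63, 0, -1.08], "angular": [0, -0.38, 0], "gripper": 1}, {"translation": [1.53, 0, -2.0], "angular": [0, -0.75, 0], "gripper": 1}, {"translation": [2.47, 0.51, -2.85], "angular": [0, -1.13, 0], "gripper": 1}, {"translation": [3.45, 1.3, -3.62], "angular": [0, -1.5, 0], "gripper": 1}, {"translation": [4.45, 2.08, -4.31], "angular": [0, -1.88, 0], "gripper": 1}])

```text
time: 3.55
eef_pos: [575.4, 139.8, 340.0]
ee_rot: [-0.239, -2.104, 2.102]
ft_force: [1.2, 1.6, 0.0]
grip_width: 87.4
```

>>> arm_command(motion=[{"translation": [0.89, 0.78, -0.81], "angular": [0, -0.38, 0], "gripper": 1}, {"translation": [1.81, 1.57, -1.54], "angular": [0, -0.75, 0], "gripper": 1}, {"translation": [2.76, 2.35, -2.2], "angular": [0, -1.13, 0], "gripper": 1}, {"translation": [3.73, 3.14, -2.79], "angular": [0, -1.5, 0], "gripper": 1}, {"translation": [4.72, 3.92, -3.3], "angular": [0, -1.88, 0], "gripper": 1}])

```text
time: 3.97
eef_pos: [460.1, 266.8, 222.7]
ee_rot: [-0.032, -2.208, 2.207]
ft_force: [0.6, 0.8, 0.0]
grip_width: 87.4
```

```bash
python3 - <<'E'
from h import *
s=r.read_state();p=imaging.camera('wrist');save(p,'w1');T=T_of(p,s)
print(s['time'],s['eef_pos'],R.from_rotvec(s['ee_rot']).as_matrix().round(3).tolist(),s['ft_force'],s['joint_pos'].round(2))
np.savez('w1.npz',T=T,m=p['mtx'],d=p['distortion'])
for q,z in[('plate_fin',35),('plate_edge',0),('flap',20)]:
    for d in imaging.spot_in(p,q)[:2]:
        uv=np.array(d['xy'])*[560,420];print(q,round(d['p'],2),uv.round(),ray(p,T,uv,z).round(0))
E
```

```text
3.9667 [460.0525325  266.84133211 222.67424275] [[-1.0, 0.001, -0.029], [0.029, 0.001, -1.0], [-0.001, -1.0, -0.001]] [0.58019818 0.84315412 0.03019136] [ 0.89  0.11 -0.27  0.   -1.19 -0.92]
plate_fin 0.88 [275. 168.] [458. 249.  35.]
plate_edge 0.75 [230. 307.] [534. 473.   0.]
plate_edge 0.55 [278. 168.] [453. 254.   0.]
```

View pics/w1.png

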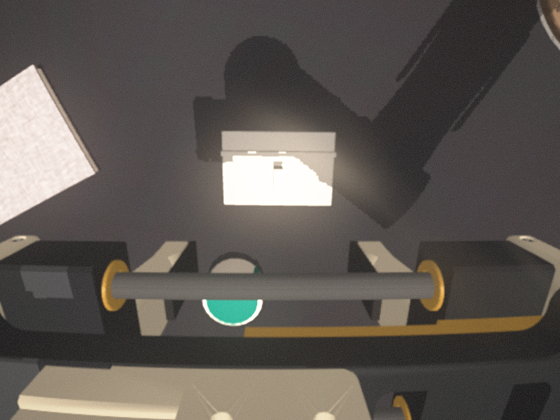

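Wrist view: the front corners are at (222,132) and (335,133), the rear ones at (223,206) and (332,206), and the fin is at about (278,167). The plate is clear of the stirrer.

```bash
python3 - <<'E'
from h import *
f=np.load('w1.npz');p={'mtx':f['m'],'distortion':f['d']}
c=[ray(p,f['T'],u,3)[:2] for u in[(222,132),(335.5,132.5),(223,206),(332.5,206)]]
print(np.array(c).round(1)); fr=(c[0]+c[1])/2;re=(c[2]+c[3])/2
print(fr,re)
for a,b in((c[0],c[1]),(c[2],c[3])): print(np.degrees(np.arctan2(*(b-a)[::-1])), np.linalg.norm(b-a))
print('fintop',ray(p,f['T'],(278,167),35), r.read_state()['eef_pos'])
# edge detail
i=cv2.imread('pics/w1.png');cv2.imwrite('pics/w1c.png',cv2.resize(i[115:220,205:350],None,fx=5,fy=5,interpolation=cv2.INTER_CUBIC))
E
```

```text
[[526.1 203.9]
 [376.  208.7]
 [532.1 305.4]
 [377.6 309.8]]
[451.0768615 206.3047798] [454.87698295 307.6364567 ]
178.14229140909777 150.15871735754183
178.3645948505979 154.5312510883184
fintop [453.67169279 247.88074583  35.        ] [460.54175862 266.23497998 223.42448321]
```

View pics/w1c.png

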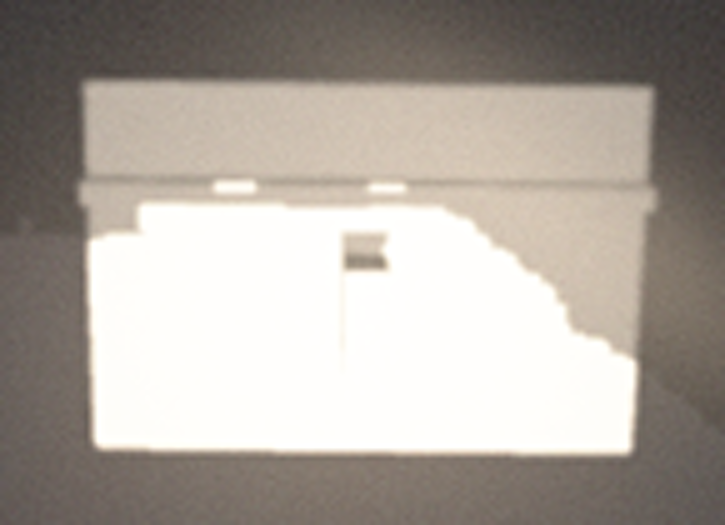

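>>> arm_command(motion=[{"translation": [0.1, 1.2, -0.06], "angular": [0, 0, 0], "gripper": 1}, {"translation": [0.2, 2.5, -0.12], "angular": [0, 0, 0], "gripper": 1}, {"translation": [0.24, 3.8, -0.15], "angular": [0, 0, 0], "gripper": 1}, {"translation": [0.24, 5, -0.15], "angular": [0, 0, 0], "gripper": 1}, {"translation": [0.24, 5.4, -0.15], "angular": [0, 0, 0], "gripper": 1}])

```text
time: 4.58
eef_pos: [453.2, 268.1, 57.6]
ee_rot: [-0.033, -2.199, 2.207]
ft_force: [-1.2, -0.7, 0.9]
grip_width: 87.5
```

```bash
python3 - <<'E'
from h import *
p=imaging.camera('side');save(p,'s2');
for k in range(3):
    s=r.read_state();print(s['time'],s['eef_pos'],s['ft_force']);w=imaging.camera('wrist')
T=T_of(p)
i=cv2.cvtColor(p['color'],cv2.COLOR_RGB2BGR);cv2.imwrite('pics/s2c.png',cv2.resize(i[190:350,250:440],None,fx=4,fy=3.7,interpolation=cv2.INTER_CUBIC))
print(R.from_rotvec(s['ee_rot']).as_matrix().round(4).tolist())
E
```

```text
4.6333 [453.13629497 267.83045001  57.13439726] [-1.67745773 -0.8359062  -0.87180697]
4.6833 [454.14970536 268.7295908   59.57105233] [ 0.1270318  -0.46802849  0.29117046]
4.7333 [455.16909535 269.89901711  61.51250735] [-0.04459374  0.16631209  0.52890079]
[[-0.9995, -0.0002, -0.0319], [0.0319, -0.0011, -0.9995], [0.0002, -1.0, 0.0011]]
```

View pics/s2c.png

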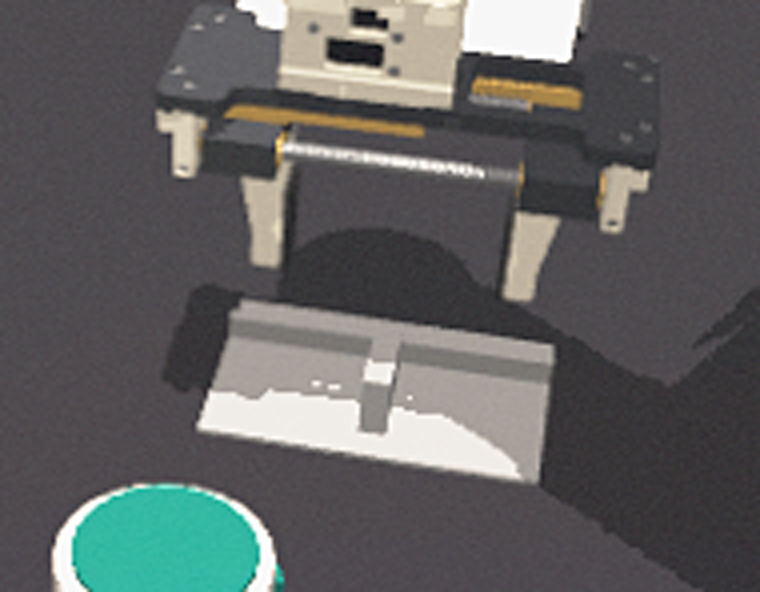

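The fingers straddle the fin line, ahead of and above the plate. Going down.

>>> arm_command(motion=[{"translation": [0.05, 0.6, 0], "angular": [0, 0, 0], "gripper": 1}, {"translation": [0.05, 1.2, 0], "angular": [0, 0, 0], "gripper": 1}, {"translation": [0.05, 1.5, 0], "angular": [0, 0, 0], "gripper": 1}, {"translation": [0.05, 1.6, 0], "angular": [0, 0, 0], "gripper": 1}, {"translation": [0.05, 1.6, 0], "angular": [0, 0, 0], "gripper": 1}])

```text
time: 5.2
eef_pos: [453.2, 270.7, 14.1]
ee_rot: [-0.035, -2.207, 2.206]
ft_force: [-0.2, -0.6, -0.4]
grip_width: 87.5
```

```bash
python3 - <<'E'
from h import *
for k in range(4):
    s=r.read_state();print(s['time'],s['eef_pos'],s['ft_force'],s['qvel'].round(3));p=imaging.camera(['scene','side'][k%2]);save(p,'d%d'%k)
E
```

```text
5.2 [453.24785417 270.68924358  14.1118662 ] [-0.20413133 -0.58774235 -0.42030488] [ 0.003 -0.014  0.009  0.004 -0.014  0.   ]
5.25 [453.43198145 270.96645523  14.55045432] [ 0.67548191 -0.24472317  0.59464223] [ 0.003 -0.009  0.003  0.001 -0.     0.   ]
5.3 [453.47911498 271.07982168  14.72306197] [-0.74888705  0.49250919  0.15005552] [ 0.001 -0.005 -0.003 -0.001  0.003 -0.   ]
5.35 [453.42614928 271.14786605  14.73238146] [-0.22286027  0.45905634  0.21576683] [ 0.001 -0.003 -0.003 -0.002  0.005 -0.001]
```

>>> arm_command(motion=[{"translation": [0, 0.2, 0], "angular": [0, 0, 0], "gripper": 1}, {"translation": [0, 0.2, 0], "angular": [0, 0, 0], "gripper": -0.5}, {"translation": [0, 0.2, 0], "angular": [0, 0, 0], "gripper": -1}, {"translation": [0, 0.2, 0], "angular": [0, 0, 0], "gripper": -1}, {"translation": [0, 0.2, 0], "angular": [0, 0, 0], "gripper": -1}], newtons=35)

```text
time: 5.82
eef_pos: [452.7, 270.5, 7.5]
ee_rot: [-0.034, -2.206, 2.206]
ft_force: [0.4, 0.2, 0.5]
grip_width: 66.4
```

>>> arm_command(motion=[{"translation": [0, 0, 0], "angular": [0, 0, 0], "gripper": -1}, {"translation": [0, 0, 0], "angular": [0, 0, 0], "gripper": -1}, {"translation": [0, 0, 0], "angular": [0, 0, 0], "gripper": -1}, {"translation": [0, 0, 0], "angular": [0, 0, 0], "gripper": -1}, {"translation": [0, 0, 0], "angular": [0, 0, 0], "gripper": -1}])

```text
time: 6.23
eef_pos: [452.7, 270.4, 7.5]
ee_rot: [-0.034, -2.206, 2.206]
ft_force: [-0.7, -0.4, 0.3]
grip_width: 33.7
```

>>> arm_command(motion=[{"translation": [0, 0, 0], "angular": [0, 0, 0], "gripper": -1}, {"translation": [0, 0, 0], "angular": [0, 0, 0], "gripper": -1}, {"translation": [0, 0, 0], "angular": [0, 0, 0], "gripper": -1}, {"translation": [0, 0, 0], "angular": [0, 0, 0], "gripper": -1}, {"translation": [0, 0, 0], "angular": [0, 0, 0], "gripper": -1}])

```text
time: 6.65
eef_pos: [452.7, 270.4, 7.5]
ee_rot: [-0.034, -2.206, 2.206]
ft_force: [-0.0, -0.3, -0.2]
grip_width: 9.7
```

>>> arm_command(motion=[{"translation": [0, 0, 0], "angular": [0, 0, 0], "gripper": -1}, {"translation": [0, 0, 0], "angular": [0, 0, 0], "gripper": -1}])

```text
time: 6.82
eef_pos: [452.7, 270.5, 7.5]
ee_rot: [-0.034, -2.206, 2.206]
ft_force: [0.4, -0.0, 0.1]
grip_width: 9.8
```

```bash
python3 - <<'E'
from h import *
p=imaging.camera('side');s=r.read_state();print(s['grip_width'],s['eef_pos'],s['ft_force'],s['moment'])
i=cv2.cvtColor(p['color'],cv2.COLOR_RGB2BGR);cv2.imwrite('pics/s3c.png',cv2.resize(i[180:350,250:440],None,fx=4,fy=3.5,interpolation=cv2.INTER_CUBIC))
E
```

```text
9.544894053831548 [452.72272436 270.46775093   7.50577544] [ 0.136246   -0.40343006  1.42608813] [0.03555619 0.08238066 0.00655414]
```

View pics/s3c.png

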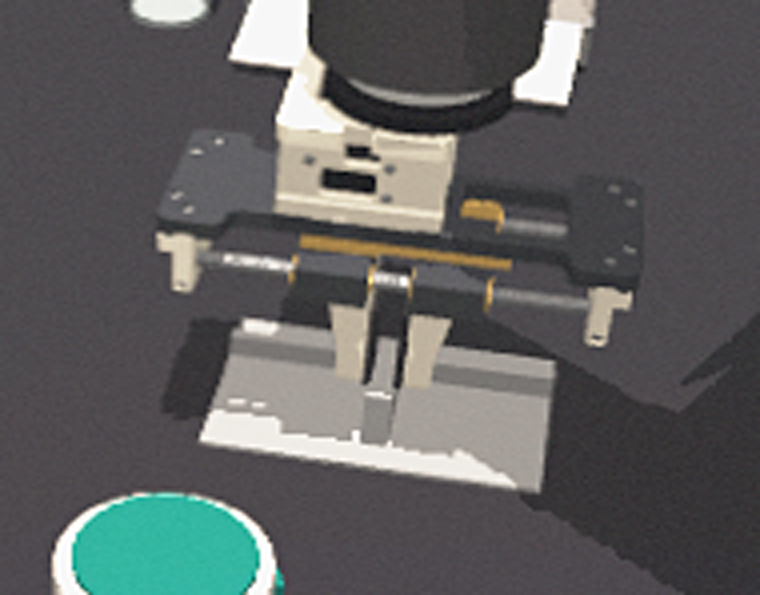

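The fin is gripped; the width reads 9.7 mm against 12 nominal, but the picture shows the pads closed on it. Next I slide to just short of the flap.

>>> arm_command(motion=[{"translation": [-0.05, 0, 0.4], "angular": [0, 0, 0], "gripper": -1}, {"translation": [-0.15, 0, 1.1], "angular": [0, 0, 0], "gripper": -1}, {"translation": [-0.3, 0, 2], "angular": [0, 0, 0], "gripper": -1}, {"translation": [-0.45, 0, 3], "angular": [0, 0, 0], "gripper": -1}, {"translation": [-0.56, 0, 4], "angular": [0, 0, 0], "gripper": -1}])

```text
time: 7.28
eef_pos: [465.8, 148.7, 7.5]
ee_rot: [-0.033, -2.207, 2.206]
ft_force: [1.1, 0.4, -0.0]
grip_width: 9.8
```

>>> arm_command(motion=[{"translation": [-0.15, 0, 1], "angular": [0, 0.05, 0], "gripper": -1}, {"translation": [-0.3, 0, 1.9], "angular": [0, 0.1, 0], "gripper": -1}, {"translation": [-0.45, 0, 2.8], "angular": [0, 0.2, 0], "gripper": -1}, {"translation": [-0.55, 0, 3.4], "angular": [0, 0.25, 0], "gripper": -1}, {"translation": [-0.57, 0, 3.7], "angular": [0, 0.25, 0], "gripper": -1}])

```text
time: 7.7
eef_pos: [479.2, 36.2, 7.5]
ee_rot: [-0.065, -2.191, 2.191]
ft_force: [0.2, 1.0, -0.3]
grip_width: 9.8
```

```bash
python3 - <<'E'
from h import *
for k in range(3):
    p=imaging.camera('scene')
    s=r.read_state();print(s['time'],s['eef_pos'],s['ft_force'],s['grip_width'])
s=r.read_state();p=imaging.camera('wrist');save(p,'w2');T=T_of(p,s)
print(R.from_rotvec(s['ee_rot']).as_matrix().round(4).tolist())
np.savez('w2.npz',T=T,m=p['mtx'],d=p['distortion'])
p=imaging.camera('side');save(p,'s4');p=imaging.camera('scene');save(p,'c4')
E
```

```text
7.75 [478.97819535  35.86660897   7.47558962] [-0.01884468 -3.27522215  0.3935963 ] 9.641138325725027
7.8 [479.03416186  36.8990992    7.46245195] [-0.18762842  0.05792983  0.42819716] 9.820343772038049
7.85 [479.16789886  37.74660017   7.48024439] [-0.18392643 -0.64695018  0.62972438] 9.929259305993424
[[-0.9983, -0.0003, -0.0583], [0.0583, -0.0002, -0.9983], [0.0003, -1.0, 0.0002]]
```

View pics/w2.png

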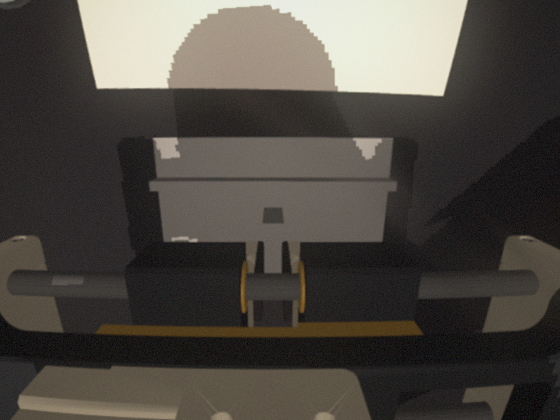

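Wrist view: the flap edge runs from about (97,88) to (444,96) and the plate's front edge from (153,138) to (392,138), with a visible gap and a yaw difference of about 1°. I'll fit the edges.

```bash
python3 - <<'E'
from h import *
f=np.load('w2.npz');p={'mtx':f['m'],'distortion':f['d']};T=f['T']
g=cv2.GaussianBlur(cv2.cvtColor(cv2.imread('pics/w2.png'),cv2.COLOR_BGR2GRAY),(3,3),0).astype(float)
def ed(prof,sgn):
    d=np.gradient(prof)*sgn;k=int(d.argmax());w=np.clip(d[max(k-2,0):k+3],0,None);return max(k-2,0)+(w*np.arange(len(w))).sum()/w.sum(),d[k]
def hline(cols,r0,r1,sgn,z):
    P=[]
    for c in cols:
        e,q=ed(g[r0:r1,c],sgn)
        P.append(ray(p,T,(c,r0+e),z)[:2])
    P=np.array(P);a=np.polyfit(P[:,0],P[:,1],1);res=P[:,1]-np.polyval(a,P[:,0]);k=abs(res)<1
    a=np.polyfit(P[k,0],P[k,1],1);return a,np.abs(res).max(),k.sum()
def vpts(rows,c0,c1,sgn,z):
    P=[]
    for q in rows:
        e,_=ed(g[q,c0:c1],sgn);P.append(ray(p,T,(c0+e,q),z)[:2])
    P=np.array(P);return P
fl=hline(list(range(110,165,5))+list(range(345,435,5)),75,110,-1,13);print('flap',fl,np.degrees(fl[0][0]))
pf=hline(range(165,385,5),127,146,1,3);print('plate',pf,np.degrees(pf[0][0]))
for n,rows,c0,c1,s,z in(('flapR(+x)',range(20,82,6),75,110,1,0),('flapL',range(20,88,6),440,475,-1,0)):
    # flap height rises: z on top from 13 at edge, slope 21/70 roughly
    out=[]
    for q in rows:
        e,_=ed(g[q,c0:c1],s);z=13.
        for _ in range(5):
            P=ray(p,T,(c0+e,q),z);z=13+max(0,(np.polyval(fl[0],P[0])-P[1]))*21/70
        out.append(P)
    out=np.array(out);a=np.polyfit(out[:,1],out[:,0],1);print(n,out[[0,-1]].round(1).tolist(),a, 'x at edge -53:',np.polyval(a,-53))
for n,c0,c1,s in(('plL+x',145,162,1),('plR-x',382,400,-1)):
    P=vpts(range(143,174,4),c0,c1,s,3);a=np.polyfit(P[:,1],P[:,0],1);print(n,P.round(1).tolist(),'x at -30',np.polyval(a,-30))
E
```

```text
flap (array([ -0.07955228, -16.27760744]), np.float64(0.12043438976759546), np.int64(29)) -4.558010160637334
plate (array([-0.06056132,  1.7654177 ]), np.float64(0.15638605367252012), np.int64(44)) -3.4699079356780276
flapR(+x) [[573.3, -95.8, 23.2], [576.0, -66.5, 14.3]] [9.55036293e-02 5.82442692e+02] x at edge -53: 577.3809992089265
flapL [[373.4, -83.7, 24.3], [375.5, -51.4, 14.6]] [6.32377457e-02 3.78683970e+02] x at edge -53: 375.3323695246943
plL+x [[550.5, -28.0], [550.3, -25.5], [548.0, -22.8], [548.1, -20.3], [552.4, -18.0], [552.4, -15.5], [552.6, -12.9], [552.7, -10.3]] x at -30 548.6311112544454
plR-x [[401.0, -19.3], [401.1, -16.8], [401.2, -14.3], [401.4, -11.8], [401.5, -9.2], [401.8, -6.7], [401.8, -4.1], [402.0, -1.5]] x at -30 400.36692747633
```

>>> arm_command(motion=[{"translation": [-0.03, 0, 0.3], "angular": [0, 0.1, 0], "gripper": -1}, {"translation": [-0.06, 0, 0.65], "angular": [0, 0.18, 0], "gripper": -1}, {"translation": [-0.09, 0, 1], "angular": [0, 0.18, 0], "gripper": -1}, {"translation": [-0.11, 0, 1.3], "angular": [0, 0.18, 0], "gripper": -1}, {"translation": [-0.11, 0, 1.5], "angular": [0, 0.18, 0], "gripper": -1}])

```text
time: 8.42
eef_pos: [480.2, -7.7, 7.5]
ee_rot: [-0.083, -2.183, 2.182]
ft_force: [0.5, 0.6, 1.0]
grip_width: 10.0
```

>>> arm_command(motion=[{"translation": [0, 0, 0], "angular": [0, 0, 0], "gripper": -1}, {"translation": [0, 0, 0], "angular": [0, 0, 0], "gripper": -1}, {"translation": [0, 0, 0], "angular": [0, 0, 0], "gripper": -1}, {"translation": [0, 0, 0], "angular": [0, 0, 0], "gripper": -1}])

```text
time: 8.75
eef_pos: [480.1, -6.7, 7.5]
ee_rot: [-0.083, -2.182, 2.183]
ft_force: [0.3, -1.0, 0.3]
grip_width: 9.5
```

```bash
python3 - <<'E'
from h import *
s=r.read_state();p=imaging.camera('wrist');save(p,'w3');T=T_of(p,s)
np.savez('w3.npz',T=T,m=p['mtx'],d=p['distortion'])
print(s['time'],s['eef_pos'],s['ft_force'],R.from_rotvec(s['ee_rot']).as_matrix().round(4).tolist())
i=cv2.imread('pics/w3.png');cv2.imwrite('pics/w3c.png',cv2.resize(i[60:260,80:480],None,fx=2,fy=2,interpolation=cv2.INTER_CUBIC))
E
```

```text
8.75 [480.08961889  -6.65240512   7.47143646] [ 0.27269204 -1.03076203  0.28862258] [[-0.9971, -0.0002, -0.0758], [0.0758, -0.0002, -0.9971], [0.0002, -1.0, 0.0002]]
```

View pics/w3c.png

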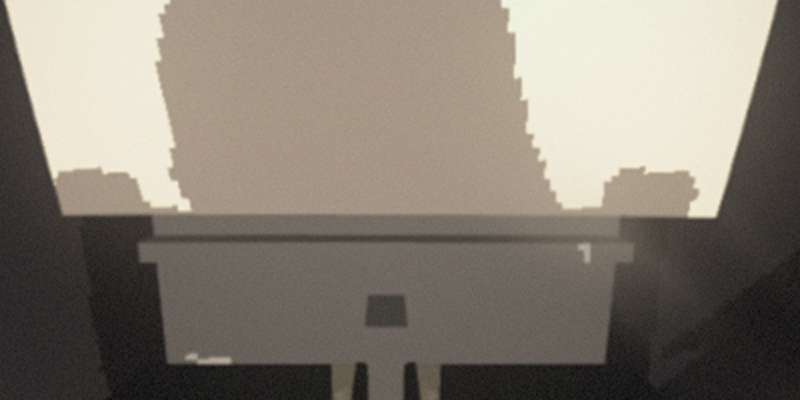

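Wrist view: the sheet is tucked under the flap, which is undisturbed. The bar (front line at row ~180) is about 7 mm from the flap edge (row ~168). It is centred to ~1 mm and square to ~0.2°. Creeping in.

>>> arm_command(motion=[{"translation": [0.01, 0, 0.06], "angular": [0, 0.035, 0], "gripper": -1}, {"translation": [0.02, 0, 0.12], "angular": [0, 0.035, 0], "gripper": -1}, {"translation": [0.02, 0, 0.17], "angular": [0, 0.035, 0], "gripper": -1}, {"translation": [0.02, 0, 0.19], "angular": [0, 0.035, 0], "gripper": -1}, {"translation": [0.02, 0, 0.19], "angular": [0, 0.035, 0], "gripper": -1}])

```text
time: 9.22
eef_pos: [479.1, -12.3, 7.5]
ee_rot: [-0.087, -2.181, 2.181]
ft_force: [0.3, 0.5, -0.6]
grip_width: 10.0
```

>>> arm_command(motion=[{"translation": [0, 0, 0.02], "angular": [0, 0, 0], "gripper": -1}, {"translation": [0, 0, 0.03], "angular": [0, 0, 0], "gripper": -1}, {"translation": [0, 0, 0.03], "angular": [0, 0, 0], "gripper": -1}])

```text
time: 9.47
eef_pos: [479.1, -13.2, 7.5]
ee_rot: [-0.087, -2.181, 2.181]
ft_force: [-0.3, 0.4, -0.6]
grip_width: 9.5
```

>>> arm_command(motion=[{"translation": [0, 0, 0.02], "angular": [0, 0, 0], "gripper": -1}, {"translation": [0, 0, 0.03], "angular": [0, 0, 0], "gripper": -1}, {"translation": [0, 0, 0.03], "angular": [0, 0, 0], "gripper": -1}])

```text
time: 9.72
eef_pos: [479.0, -14.1, 7.5]
ee_rot: [-0.087, -2.181, 2.181]
ft_force: [0.4, 1.0, -0.0]
grip_width: 9.9
```

>>> arm_command(motion=[{"translation": [0, 0, 0.02], "angular": [0, 0, 0], "gripper": -1}, {"translation": [0, 0, 0.02], "angular": [0, 0, 0], "gripper": -1}, {"translation": [0, 0, 0.02], "angular": [0, 0, 0], "gripper": -1}])

```text
time: 9.97
eef_pos: [479.0, -14.7, 7.5]
ee_rot: [-0.087, -2.181, 2.181]
ft_force: [0.7, 0.7, -0.1]
grip_width: 9.7
```

```bash
python3 - <<'E'
from h import *
s=r.read_state();p=imaging.camera('wrist');save(p,'w4')
F=[]
for k in range(6): F.append(r.read_state()['ft_force']);q=imaging.camera('side')
print(np.mean(F,0),r.read_state()['eef_pos']);save(q,'s5')
i=cv2.imread('pics/w4.png');j=cv2.imread('pics/s5.png')
a=cv2.resize(i[90:230,80:480],None,fx=2,fy=2,interpolation=cv2.INTER_CUBIC);b=cv2.resize(j[140:240,270:430],(480,300),interpolation=cv2.INTER_CUBIC)
o=np.zeros((580,800,3),np.uint8);o[:280]=a;o[280:580,:480]=b;cv2.imwrite('pics/m5.png',o)
E
```

```text
[ 0.34766784  0.47861192 -0.19718676] [478.98861931 -14.66538081   7.51400422]
```

View pics/m5.png

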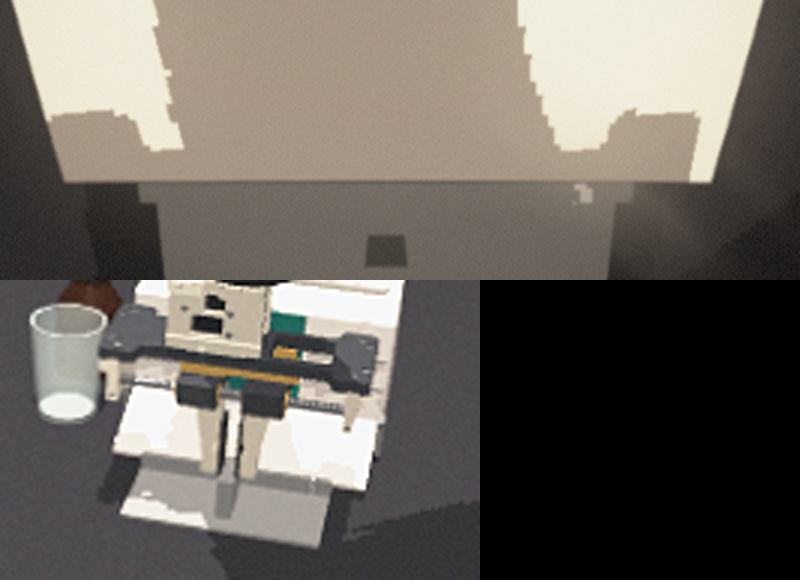

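Bar and flap edge coincide in the wrist view (row ~181), centred to about 0.5 mm and square. I'll creep on until contact shows in the force.

>>> arm_command(motion=[{"translation": [0, 0, 0.015], "angular": [0, 0, 0], "gripper": -1}, {"translation": [0, 0, 0.015], "angular": [0, 0, 0], "gripper": -1}, {"translation": [0, 0, 0.015], "angular": [0, 0, 0], "gripper": -1}])

```text
time: 10.57
eef_pos: [479.0, -14.8, 7.5]
ee_rot: [-0.087, -2.181, 2.181]
ft_force: [-1.0, 3.4, -0.8]
grip_width: 9.8
```

>>> arm_command(motion=[{"translation": [0, 0, 0.015], "angular": [0, 0, 0], "gripper": -1}, {"translation": [0, 0, 0.015], "angular": [0, 0, 0], "gripper": -1}, {"translation": [0, 0, 0.015], "angular": [0, 0, 0], "gripper": -1}])

```text
time: 10.82
eef_pos: [479.0, -15.0, 7.5]
ee_rot: [-0.087, -2.182, 2.18]
ft_force: [-2.1, 6.7, 0.6]
grip_width: 10.0
```

```bash
cat > f.py <<'E'
from h import *
F=[]
for k in range(6): F.append(r.read_state()['ft_force']);q=imaging.camera('side')
s=r.read_state();print(np.mean(F,0).round(2),s['eef_pos'].round(2),s['time'],s['grip_width'])
E
python3 f.py
```

```text
[-2.36  6.53  0.84] [479.04 -14.96   7.54] 11.1167 9.960169716104641
```

Contact: 6.5 N reaction at y = -15.0. Ease off slightly and press down.

>>> arm_command(motion=[{"translation": [0, 0.02, -0.008], "angular": [0, 0, 0], "gripper": -1}, {"translation": [0, 0.04, -0.008], "angular": [0, 0, 0], "gripper": -1}, {"translation": [0, 0.04, -0.008], "angular": [0, 0, 0], "gripper": -1}], newtons=45)

```text
time: 11.37
eef_pos: [479.1, -14.9, 7.2]
ee_rot: [-0.087, -2.182, 2.181]
ft_force: [-5.9, 5.9, 13.6]
grip_width: 9.2
```

```bash
python3 f.py
```

```text
[-5.68  5.98 13.81] [479.1  -14.88   7.26] 11.6667 9.588140368597452
```

>>> arm_command(motion=[{"translation": [0.012, -0.01, 0], "angular": [0, 0, 0], "gripper": -1}, {"translation": [0.012, -0.01, 0], "angular": [0, 0, 0], "gripper": -1}, {"translation": [0.012, -0.01, 0], "angular": [0, 0, 0], "gripper": -1}])

```text
time: 11.92
eef_pos: [479.1, -14.9, 7.3]
ee_rot: [-0.088, -2.182, 2.181]
ft_force: [-3.1, 5.1, 8.7]
grip_width: 9.5
```

```bash
cat >> f.py <<'E'
p=imaging.camera('wrist');save(p,'w6');j=cv2.cvtColor(q['color'],cv2.COLOR_RGB2BGR);i=cv2.imread('pics/w6.png')
a=cv2.resize(i[90:230,80:480],None,fx=2,fy=2,interpolation=cv2.INTER_CUBIC);b=cv2.resize(j[140:240,270:430],(480,300),interpolation=cv2.INTER_CUBIC)
o=np.zeros((580,800,3),np.uint8);o[:280]=a;o[280:580,:480]=b;cv2.imwrite('pics/m6.png',o)
E
python3 f.py
```

```text
[-3.38  5.21  8.69] [479.08 -14.86   7.35] 12.2167 9.363630606014635
```

View pics/m6.png

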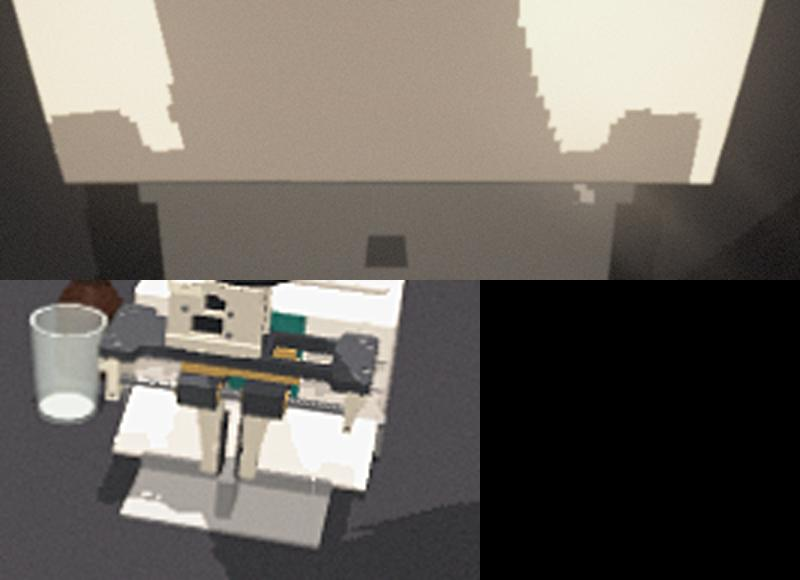

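Unchanged: bar against the flap edge, centred and square, flap down, beaker untouched, 8.7 N pressing. I'll hold a moment, then hand in.

>>> arm_command(motion=[{"translation": [0, 0, 0], "angular": [0, 0, 0], "gripper": -1}, {"translation": [0, 0, 0], "angular": [0, 0, 0], "gripper": -1}, {"translation": [0, 0, 0], "angular": [0, 0, 0], "gripper": -1}, {"translation": [0, 0, 0], "angular": [0, 0, 0], "gripper": -1}, {"translation": [0, 0, 0], "angular": [0, 0, 0], "gripper": -1}])

```text
time: 12.68
eef_pos: [479.1, -14.9, 7.3]
ee_rot: [-0.087, -2.182, 2.181]
ft_force: [-2.9, 5.0, 8.3]
grip_width: 9.3
```

>>> arm_command(motion=[{"translation": [0, 0, 0], "angular": [0, 0, 0], "gripper": -1}, {"translation": [0, 0, 0], "angular": [0, 0, 0], "gripper": -1}, {"translation": [0, 0, 0], "angular": [0, 0, 0], "gripper": -1}, {"translation": [0, 0, 0], "angular": [0, 0, 0], "gripper": -1}, {"translation": [0, 0, 0], "angular": [0, 0, 0], "gripper": -1}])

```text
time: 13.1
eef_pos: [479.1, -14.8, 7.3]
ee_rot: [-0.087, -2.182, 2.181]
ft_force: [-3.3, 4.9, 9.4]
grip_width: 9.4
```

```bash
python3 f.py; python3 -c "
from workcell import r
print(r.hand_in())"
```

```text
[-3.32  4.85  8.88] [479.06 -14.87   7.33] 13.4 9.587522602104972
the job is handed in; nothing more can be done
None
```

The plate is tucked under the splash flap with its bar against the flap's free edge, and I handed the job in at about 13.4 s while still pressing it down.

- **Fit:** in the last wrist picture the bar coincided with the flap edge. The plate was centred to about 0.5 mm and square to within a few tenths of a degree.
- **Flap and surroundings:** the flap showed no sign of lifting. The beaker stood untouched in the last picture; the bottle and stirrer were not in clear view there, but the arm never went near them after the first move.
- **Push:** the downward push at hand-in was 8.9 N, with about 5 N of contact still against the flap edge. The first press peaked at 13.8 N, so I eased it back under 10 N.
- **Disagreements:**
  - The gripper width read 9.5 mm on the 12 mm fin, although the pictures showed a firm grip and the plate did not slip.
  - About 3 N of sideways force remained on the held plate.

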